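# Line up the microscope arm mount with a drift and fit its bolt

## Robot

A 6-joint arm with a two-finger parallel gripper is mounted at the origin on a cart in front of the work surface, level with it; the furniture and walls round the work are solid. World frame = base frame: x ahead of the robot, y to its left, z up, the work surface at z = 0. Lengths are in m, angles in rad, forces in N, time in s.
With the tool pointing down it reaches from about 0.275 to 1 m from the base axis. Payload 8.4 kg.
Tool frame: the origin (TCP) lies midway between the tips of the shut fingers; the grasp point (between the pads) lies robot.hold_point_z behind it (robot.hold_point_z is the distance from the TCP to the grasp point, in m); z points along the fingers, y is the direction in which the jaws open and shut (so a half turn about z gives the same grasp; the last joint's range is limited). The gripper opens to 85 mm and grips with 20 to 120 N. Pads are 22 mm wide; open, the fingers measure 114 mm over their backs; the gripper's body (76 mm by 85 mm) begins 54 mm behind the grasp point. The pads swing forward as they close: fully open they stand 13 mm farther back than shut.
Start: joints at [1.202, 0.353, 1.633, -0, 1.155, -0.002], TCP at [0.224, 0.583, 0.231] pointing down, gripper open.
Joint ranges: [-2.63, 2.63], [-0.92, 2.1], [0.06, 2.66], [-1.3, 4.44], [0, 2.69], [-3.02, 3.02]. Speed limits (rad/s): [2.22, 2.22, 2.79, 3.14, 3.14, 3.14].

## Interface

Orientations are given as a 3x3 rotation matrix whose columns are the frame's x, y, z axes.
In Python, from workcell import monitor, eyes, sign_off, robot gives the robot as it stands.
- The arm moves only by the tool play_rows, never from a script. Its argument "targets" is a list of rows, each a list of 7 numbers: the shift along the tool's x, y, z in cm, then the turn, a rotation vector about the tool's x, y, z in degrees, then the opening, from 0 (shut) to 1 (fully open). A call has 1 to 12 rows; each row shifts and turns the commanded pose from where the row before left it, along the tool's axes as they then stand; what a row does not reach is not made up. A row lasts 1/12 s, in which the tool goes at most 41.7 mm and 7.16 degrees, less where a joint would pass 70% of its speed; a pose out of reach is approached as far as the arm can. A call with a gripper value outside its range is refused whole. The fingers move at their own pace and stop on an object; the grip force is fixed at half the most. Time passes only in rows, so rows that do not move let the fingers close. It gives the time, the measured TCP pose, the force and the opening at its end, in the units of the state.
- monitor.observe(): the state, without advancing time (a new reading comes with each control period).
- eyes.camera(name): name is "side" or "top" or "wrist"; returns a dict with "img" (420x560x3 uint8, blue, green, red), "range_z" (420x560 float32, m along the optical axis (not along the pixel's ray), 0 where there is no reading), "fx", "fy", "cx", "cy" (pixels), "view" (4x4, takes a point from world to camera coordinates). Camera axes: x right, y down, z forward; pixel columns grow to the right and rows downward; lengths in m; the calibration is good to about 2 mm. The wrist camera is an equidistant fisheye: a pixel r from the principal point sees the ray r / f radians off the axis. A picture is of the moment at which its call begins.
- sign_off(): hands the job in, once; it reports no verdict.
The state is a dict: "time": time; "q": joint angles; "dq": joint speeds; "joint_torque": joint torques, N m; "tcp_pos": TCP position; "ee_rot": TCP orientation; "wrist_force": force on the tool from outside, world axes, zero at the start; "torque": the same for the moment, N m; "opening": finger opening in m.
Only numpy, scipy, OpenCV 4.12 (cv2) and the standard library are available. Lean on these libraries where they do the work, as an engineer would, in place of code of your own. Each camera call takes 0.05 s, during which the arm holds its last target. There are 200 camera calls.

## Task

On the microscope arm mount the bolt hole of the blue swing plate is out of line with the hole in the deck below. Take the orange-handled tapered drift from the stand and push it fully down through both holes to lever them into line, without pushing the swing plate with the fingers; then pull it out and put it back upright in the stand, and put the brass-headed bolt fully home through both holes. Leave the other things on the bench where they are.

Things in the scene. Friction and masses are not known exactly. Their poses are not given: they have to be found in the camera images.
- mount: fixed arm mount: dark 100 x 180 mm foot plate (10 mm thick), two grey cheeks near its ends, on them an aluminium deck 70 x 172 mm, underside 65 and top 75 mm above the bench. Origin at the centre of its underside; z up, y along its length; bolt holes towards -y, pivot towards +y. Below the deck hole it is open down to the foot plate
- deck_hole (a point): centre of the deck's bolt hole at the deck's top face (75 mm above the bench): a plain through hole, 15.5 mm diameter, 10 mm deep, at (0, -55) mm from the mount's centre
- plate_hole (a point): centre of the swing plate's bolt hole at the plate's top face (84 mm above the bench), 15.5 mm diameter, 8 mm deep; it starts 5 to 8.5 mm to one side of the deck hole
- swing_plate (a joint): angle of the blue swing plate (46 x 150 x 8 mm, 1 mm above the deck) about its vertical pivot bolt, 110 mm from the deck hole towards +y of the mount; 0 = holes in line, positive = hole displaced to the mount's +x. Held by friction: about 5 N sideways at the hole moves it; it stays where left and cannot lift. A low collar, top 92 mm above the bench, lies 74 mm from the hole
- stand: fixed grey tool stand, 80 x 160 mm, top face 86 mm above the bench, with two equal through holes of 16 mm diameter on its long (y) axis, 100 mm apart; open below down to 8 mm above the bench. Origin at the centre of its underside, z up
- stand_hole_a (a point): mouth of the stand's hole on its +y side, at the top face
- stand_hole_b (a point): mouth of the stand's hole on its -y side, at the top face
- drift: loose tapered drift (about 120 g), upright in one stand hole at the start. Origin on its axis at the underside of its dark collar (27 mm dia, 5 thick), z up the handle. Shank below 70 mm long: 14 mm dia for 24 mm, then tapering to a 4 mm round tip. Round orange handle 22 mm dia, 5 to 65 mm above the origin. Home = collar resting on the swing plate (goes down and comes out with under 15 N)
- bolt: loose plain-shank bolt (about 90 g, no thread to turn), upright in the other stand hole at the start. Origin on its axis at the underside of its brass head, z up. Shank 11 mm dia, 40 mm long, its last 4 mm chamfered to 7 mm. Head: flange 29 mm dia, 4 mm thick, then a round knurled grip 24 mm dia, 4 to 36 mm above the origin. Home = flange resting on the swing plate
- loupe: bystander: black eye loupe, 40 mm wide, 38 mm high; origin at its underside
- tape_roll: bystander: orange-brown tape roll lying flat, 94 mm wide, 19 mm high; origin at its underside
- dish: bystander: clear round dish, 62 mm wide, 16 mm high; origin at its underside
- driver_red: bystander: small red-handled screwdriver lying on the bench, 151 mm long, 13 mm thick; origin at its underside
Not all that is in view belongs to the job. Leave any pink look-alike of the mount alone.

How it is judged:
By the outcome, as a careful person would: the job done as asked, in the order asked, and still so for the second after the job is handed in, with the robot touching nothing.
It also fails if it takes over 72 s, if anything falls off the work surface, if the arm or the gripper's body presses on something with over 40 N, if the wrist force passes 120 N, or if a joint passes its speed limit or range.

## Working session

There is one attempt and no reset: what is moved stays moved. The work goes in short steps, Python scripts to look and compute and a tool call to move; the robot and the scene stay as the last step left them, time stands still between calls to the robot, and variables do not carry over. Pictures are saved under pics/ and viewed, about 8 in all and at most 12, crops included, and the job is handed in when it is done.

Besides the shell and the picture viewer there is one more tool, called after "Request:" by a JSON object that holds its "op" and its "data". play_rows: Moves the arm, as the interface text tells. Its arguments: {"type":"object","properties":{"targets":{"type":"array","items":{"type":"array","items":{"type":"number"}}}},"required":["targets"]}

```bash
mkdir -p pics; ls
cat > h.py <<'E'
import numpy as np, cv2
from workcell import monitor, eyes, sign_off, robot
def cast(c,u,v,z):
    "pixel -> world point on plane z (pinhole)"
    V=np.array(c["view"]);R,t=V[:3,:3],V[:3,3]
    o=-R.T@t; d=R.T@np.array([(u-c["cx"])/c["fx"],(v-c["cy"])/c["fy"],1.])
    return o+d*(z-o[2])/d[2]
def cloud(c):
    V=np.array(c["view"]);R,t=V[:3,:3],V[:3,3]
    v,u=np.indices(c["range_z"].shape);z=c["range_z"]
    p=np.stack([(u-c["cx"])/c["fx"]*z,(v-c["cy"])/c["fy"]*z,z],-1)
    return (p-t)@R
E
python3 - <<'E'
from h import *
s=monitor.observe();print(s["time"],s["tcp_pos"],s["ee_rot"],s["opening"],robot.hold_point_z)
for n in("top","side"):
    c=eyes.camera(n);cv2.imwrite(f"pics/{n}0.png",c["img"]);print(n,c["fx"],c["cx"],c["cy"],np.round(c["view"],3).tolist())
    np.savez(f"{n}0.npz",**c)
E
```

```text
pics
0.0 [0.22395065 0.58294405 0.2305407 ] [[-9.33479073e-01  3.58631469e-01 -5.38044930e-04]
 [ 3.58631872e-01  9.33478056e-01 -1.37827532e-03]
 [ 7.96023191e-06 -1.47955123e-03 -9.99998905e-01]] 0.08550400715927842 0.0187
top 522.530826687632 281.20388661589027 208.58013420807478 [[0.018, -1.0, 0.004, -0.085], [-0.987, -0.019, -0.161, 0.613], [0.162, -0.001, -0.987, 1.217], [0.0, 0.0, 0.0, 1.0]]
side 419.6494133911946 281.9679066791344 210.42310424857507 [[-0.949, -0.316, 0.015, 0.553], [-0.202, 0.57, -0.796, 0.237], [0.243, -0.758, -0.605, 0.919], [0.0, 0.0, 0.0, 1.0]]
```

View pics/top0.png

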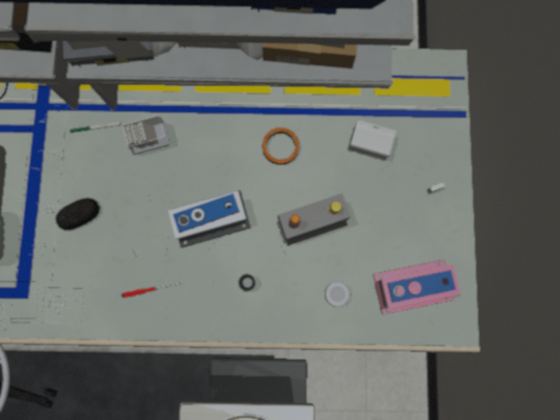

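View pics/side0.png

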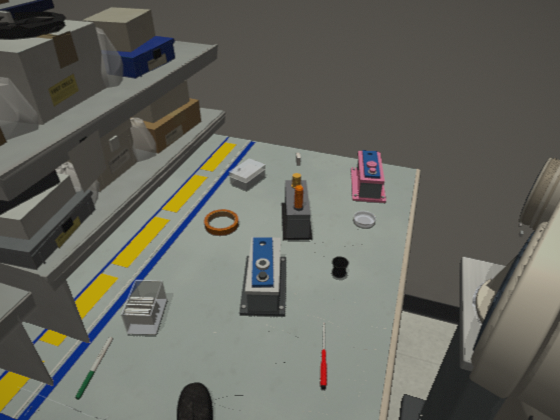

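Run:
```python
from h import *
c=dict(np.load("top0.npz"));im=c["img"]
a=cv2.resize(im[180:250,160:360],None,fx=4,fy=4,interpolation=cv2.INTER_CUBIC)
s=dict(np.load("side0.npz"))["img"]
b=cv2.resize(s[165:320,225:325],None,fx=3.0,fy=2,interpolation=cv2.INTER_CUBIC)
o=np.zeros((590,800,3),np.uint8);o[:280,:800]=a;o[280:590,:300]=b;cv2.imwrite("pics/crop.png",o)
h=cv2.cvtColor(im,cv2.COLOR_BGR2HSV)
m=cv2.inRange(h,(100,120,60),(125,255,255))
P=cloud(c)
# stand top / deck via depth height
z=P[...,2]
def comp(mask,box,name):
    mm=np.zeros_like(mask);x0,y0,x1,y1=box;mm[y0:y1,x0:x1]=mask[y0:y1,x0:x1]
    pts=np.argwhere(mm>0)[:,::-1].astype(np.float32);r=cv2.minAreaRect(pts);zz=np.median(z[mm>0])
    print(name,len(pts),np.round(r,2) if 0 else r,"z",zz,[cast(c,*p,zz).round(4)[:2].tolist() for p in cv2.boxPoints(r)],cast(c,*pts.mean(0),zz).round(4))
comp(m,(160,180,260,250),"blue")
hi=((z>.078)&(z<.095)).astype(np.uint8)*255
comp(hi,(270,185,360,250),"stand")
deck=((z>.068)&(z<.095)).astype(np.uint8)*255
comp(deck,(160,180,260,250),"deck+plate")
for n,lo,hi_,box in(("orange",(3,130,80),(16,255,255),(270,185,360,250)),("brass",(18,100,80),(35,255,255),(270,185,360,250))):
    comp(cv2.inRange(h,lo,hi_),box,n)
```

```text
blue 776 ((205.70274353027344, 212.64132690429688), (17.809354782104492, 61.82390213012695), 70.90650939941406) z 0.0834548974930309 [[0.5903, 0.1797], [0.6414, 0.0439], [0.6013, 0.0288], [0.5508, 0.164]] [0.5988 0.0945 0.0835]
stand 1530 ((314.35699462890625, 215.54869079589844), (25.720680236816406, 67.9573745727539), 71.20011901855469) z 0.08565996954380264 [[0.5947, -0.0661], [0.65, -0.2175], [0.592, -0.2369], [0.5376, -0.0866]] [ 0.5927 -0.1512  0.0857]
deck+plate 2107 ((206.65823364257812, 214.44442749023438), (29.622394561767578, 73.19828033447266), 74.21924591064453) z 0.0809671884060316 [[0.6005, 0.1952], [0.6515, 0.0305], [0.5834, 0.0094], [0.5333, 0.1728]] [0.5922 0.1016 0.081 ]
orange 50 ((294.5, 219.5), (9.0, 7.0), 90.0) z 0.1481903047624619 [[0.5842, -0.0954], [0.5845, -0.111], [0.5642, -0.1112], [0.5639, -0.0957]] [ 0.574  -0.1032  0.1482]
brass 101 ((335.0, 207.5), (11.0, 10.0), 90.0) z 0.12006979429503009 [[0.6203, -0.1849], [0.6207, -0.2079], [0.5951, -0.2079], [0.5947, -0.185]] [ 0.608  -0.1964  0.1201]
```

View pics/crop.png

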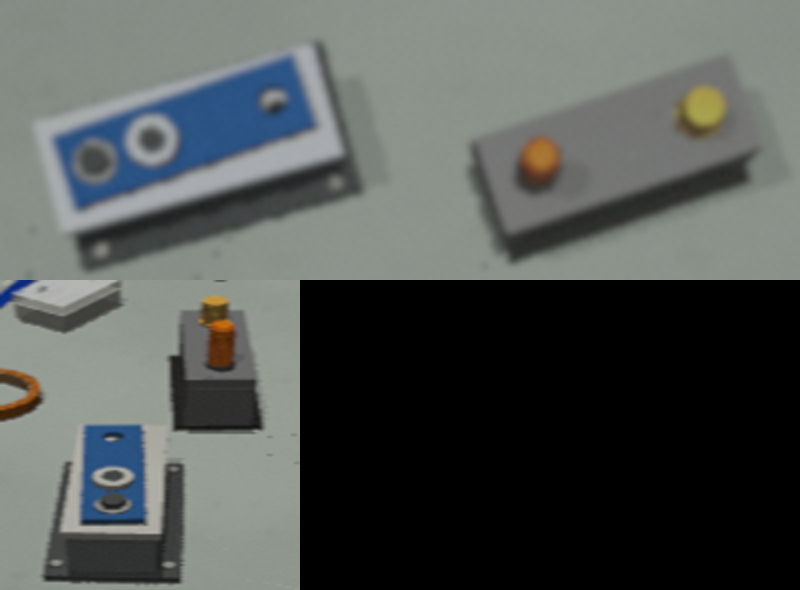

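Top crop: real mount (white deck, blue plate) at about (208,217). Its pivot is at (183,220), collar (198,215) and bolt hole (228,205). The pink look-alike at (417,287) is not touched. The drift (orange) is at (295,219) and the bolt (brass) at (335,207), both in the grey stand. The orange ring at (281,146) is the tape roll. The sizes and the 99 mm stand spacing agree with the task.

I'll go over the mount for a close look first.

Request:
{"op": "play_rows", "data": {"targets": [[0, 0, 0, 0, 0, 6.3, 1], [0, 0, 0, 0, 0, 6.3, 1], [0, 0, 0, 0, 0, 6.3, 1], [0, 0, 0, 0, 0, 6.3, 1], [0, 0, 0, 0, 0, 6.3, 1], [0, 0, 0, 0, 0, 6.3, 1], [0, 0, 0, 0, 0, 6.3, 1], [0, 0, 0, 0, 0, 6.4, 1], [-3.5, 1.1, 0, 0, 0, 0, 1], [-3.5, 1.1, 0, 0, 0, 0, 1], [-3.5, 1.1, 0, 0, 0, 0, 1], [-3.5, 1.1, 0, 0, 0, 0, 1]]}}

```text
time: 1.1
tcp_pos: [0.3106, 0.4631, 0.2308]
ee_rot: [[-0.318, 0.948, -0.0], [0.948, 0.318, -0.001], [-0.001, -0.001, -1.0]]
wrist_force: [1.0, 0.8, 0.3]
opening: 0.0854
```

Request:
{"op": "play_rows", "data": {"targets": [[-3.5, 1.1, 0, 0, 0, 0, 1], [-3.5, 1.1, 0, 0, 0, 0, 1], [-3.5, 1.1, 0, 0, 0, 0, 1], [-3.5, 1.1, 0, 0, 0, 0, 1], [-3.5, 1.1, 0, 0, 0, 0, 1], [-3.5, 1.1, 0, 0, 0, 0, 1], [-3.5, 1.1, 0, 0, 0, 0, 1], [-3.5, 1.1, 0, 0, 0, 0, 1], [-3.5, 1.1, 0, 0, 0, 0, 1], [-3.5, 1.1, 0, 0, 0, 0, 1], [-3.5, 1.1, 0, 0, 0, 0, 1], [0, 0, 0, 0, 0, 0, 1]]}}

```text
time: 2.1
tcp_pos: [0.5502, 0.1332, 0.2312]
ee_rot: [[-0.314, 0.949, 0.002], [0.949, 0.314, -0.002], [-0.002, 0.001, -1.0]]
wrist_force: [-0.6, -0.4, -0.3]
opening: 0.0852
```

Run:
```python
from h import *
c=eyes.camera("wrist");s=monitor.observe()
np.savez("w1.npz",**c,tcp=s["tcp_pos"],rot=s["ee_rot"]);cv2.imwrite("pics/w1.png",c["img"])
print(s["time"],s["tcp_pos"],np.round(s["ee_rot"],3),s["q"])
print(c["fx"],c["fy"],c["cx"],c["cy"],np.round(c["view"],4).tolist())
V=np.array(c["view"]);o=-V[:3,:3].T@V[:3,3];R=np.array(s["ee_rot"]);print("cam in tool",R.T@(o-s["tcp_pos"]),"axis",R.T@V[2,:3])
```

```text
2.15 [0.54845501 0.13519147 0.23088175] [[-0.313  0.95  -0.   ]
 [ 0.95   0.313 -0.001]
 [-0.    -0.    -1.   ]] [ 2.39323809e-01  2.60581084e-01  1.76417567e+00 -5.53950700e-04
  1.11706586e+00 -7.91799375e-02]
325.19226210127806 325.19226210127806 280.926085165151 214.11910680844989 [[0.9495, 0.3136, 0.0015, -0.5644], [0.3023, -0.9167, 0.2612, -0.0784], [0.0833, -0.2475, -0.9653, 0.3643], [0.0, 0.0, 0.0, 1.0]]
cam in tool [ 0.06306456  0.00060968 -0.14212696] axis [-0.26072137  0.00181775  0.96541238]
```

View pics/w1.png

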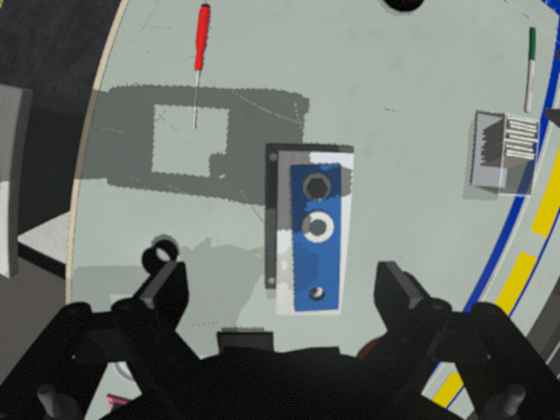

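Wrist picture: hole at (317,292), collar (318,227), pivot (316,187), with the plate shifted to the right (+x) of the white deck. I'll measure it now.

```bash
cat >> h.py <<'E'
def fray(c,u,v):
    a=np.array([u-c["cx"],v-c["cy"]],float);r=np.hypot(*a)+1e-12;t=r/c["fx"]
    return np.array([*(np.sin(t)*a/r),np.cos(t)])
def fcast(c,u,v,z):
    V=np.array(c["view"]);R,t=V[:3,:3],V[:3,3];o=-R.T@t;d=R.T@fray(c,u,v)
    return o+d*(z-o[2])/d[2]
def wcloud(c):
    V=np.array(c["view"]);R,t=V[:3,:3],V[:3,3];z=c["range_z"]
    v,u=np.indices(z.shape).astype(float);a=u-c["cx"];b=v-c["cy"];r=np.hypot(a,b)+1e-9;k=z*np.tan(r/c["fx"])/r
    return (np.stack([a*k,b*k,z],-1)-t)@R
def plan(a,b,n=1):  # tool-frame shift in cm from state s to world point b
    s=a;return np.array(s["ee_rot"]).T@(np.array(b)-s["tcp_pos"])*100/n
E
python3 - <<'E'
from h import *
c=dict(np.load("w1.npz"));P=wcloud(c);z=P[...,2];u,v=317,292
for n,u,v,h in(("hole",317,292,.084),("collar",318,227,.092),("pivot",316,187,.09)):
    print(n,fcast(c,u,v,h).round(4),"z",z[v-2:v+3,u-2:u+3].mean().round(4))
m=((z>.068)&(z<.08)).astype(np.uint8);mm=((z>.068)&(z<.088)).astype(np.uint8)
mm[:140]=0;mm[330:]=0;mm[:,:260]=0;mm[:,360:]=0
q=P[mm>0][:,:2].astype(np.float32);r=cv2.minAreaRect(q);print("deck",r,len(q))
hsv=cv2.cvtColor(c["img"],cv2.COLOR_BGR2HSV);b=cv2.inRange(hsv,(100,120,40),(125,255,255))*(mm>0)
q=P[b>0][:,:2].astype(np.float32);print("blue",cv2.minAreaRect(q),len(q))
print(monitor.observe()["tcp_pos"])
E
```

```text
hole [0.6144 0.0553 0.084 ] z 0.0725
collar [0.5894 0.1223 0.092 ] z 0.0918
pivot [0.5754 0.1562 0.09  ] z 0.1046
deck ((0.5926315188407898, 0.10326727479696274), (0.07082052528858185, 0.17289119958877563), 17.24169921875) 10402
blue ((0.5953912734985352, 0.10445316135883331), (0.04451418295502663, 0.14868944883346558), 20.288249969482422) 4852
[0.54845501 0.13519147 0.23088175]
```

Request:
{"op": "play_rows", "data": {"targets": [[-2.35, -0.5, 0.3, 0, 0, 0, 1], [-2.35, -0.5, 0.3, 0, 0, 0, 1], [-2.35, -0.5, 0.3, 0, 0, 0, 1], [-2.35, -0.5, 0.3, 0, 0, 0, 1], [-2.35, -0.5, 0.3, 0, 0, 0, 1], [-2.35, -0.5, 0.3, 0, 0, 0, 1], [-2.35, -0.5, 0.3, 0, 0, 0, 1], [-2.35, -0.5, 0.3, 0, 0, 0, 1], [-2.35, -0.5, 0.3, 0, 0, 0, 1], [-2.35, -0.5, 0.3, 0, 0, 0, 1], [0, 0, 0, 0, 0, 0, 1], [0, 0, 0, 0, 0, 0, 1]]}}

```text
time: 3.15
tcp_pos: [0.5737, -0.1008, 0.2008]
ee_rot: [[-0.316, 0.949, -0.001], [0.949, 0.316, 0.001], [0.001, -0.001, -1.0]]
wrist_force: [-1.1, -0.1, 0.9]
opening: 0.0851
```

Run:
```python
from h import *
c=eyes.camera("wrist");s=monitor.observe()
np.savez("w2.npz",**c,tcp=s["tcp_pos"],rot=s["ee_rot"])
print(s["time"],s["tcp_pos"],s["wrist_force"])
P=wcloud(c);z=P[...,2];x=P[...,0];y=P[...,1]
hsv=cv2.cvtColor(c["img"],cv2.COLOR_BGR2HSV)
near=np.hypot(x-.59,y+.15)<.11
def top(lo,hi,zl,zh,n):
    b=(cv2.inRange(hsv,lo,hi)>0)&near&(z>zl)&(z<zh)
    if b.sum()<10: print(n,b.sum());return
    v,u=np.argwhere(b).mean(0);q=P[b];(cx,cy),r=cv2.minEnclosingCircle(q[:,:2].astype(np.float32));print(n,b.sum(),"mean",q.mean(0).round(4),"circ",round(cx,4),round(cy,4),round(r,4),"px",u,v)
top((3,120,50),(17,255,255),.146,.156,"drift")
top((18,80,60),(38,255,255),.117,.126,"bolt")
m=near&(abs(z-.086)<.004);q=P[m][:,:2].astype(np.float32);print("stand",cv2.minAreaRect(q),len(q))
im=c["img"].copy();cv2.imwrite("pics/w2.png",im)
```

```text
3.2 [ 0.57373042 -0.10010391  0.20098555] [-0.79498475 -0.67851959 -0.92239839]
drift 730 mean [ 0.5751 -0.1032  0.1495] circ 0.5754 -0.1041 0.0104 px 282.0904109589041 238.76849315068492
bolt 542 mean [ 0.6092 -0.1965  0.1209] circ 0.61 -0.1979 0.0131 px 285.36346863468634 338.9612546125461
stand ((0.5931351780891418, -0.15146005153656006), (0.060633108019828796, 0.16070356965065002), 19.609621047973633) 9001
```

View pics/w2.png

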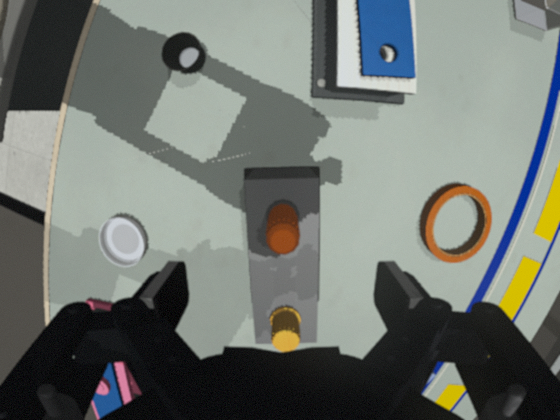

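Request:
{"op": "play_rows", "data": {"targets": [[-0.39, 0.04, 1.2, 0, 0, 0, 1], [0, 0, 1.4, 0, 0, 0, 1], [0, 0, 1.4, 0, 0, 0, 1], [0, 0, 1.4, 0, 0, 0, 1], [0, 0, 1.3, 0, 0, 0, 1], [0, 0, 1.3, 0, 0, 0, 1], [0, 0, 1.3, 0, 0, 0, 1], [0, 0, 0, 0, 0, 0, 1], [0, 0, 0, 0, 0, 0, 0.2], [0, 0, 0, 0, 0, 0, 0.1], [0, 0, 0, 0, 0, 0, 0], [0, 0, 0, 0, 0, 0, 0]]}}

```text
time: 4.2
tcp_pos: [0.5763, -0.1044, 0.1091]
ee_rot: [[-0.317, 0.948, 0.001], [0.948, 0.317, -0.0], [-0.001, 0.001, -1.0]]
wrist_force: [-0.0, -0.7, -0.5]
opening: 0.039
```

Request:
{"op": "play_rows", "data": {"targets": [[0, 0, 0, 0, 0, 0, 0], [0, 0, 0, 0, 0, 0, 0], [0, 0, 0, 0, 0, 0, 0], [0, 0, 0, 0, 0, 0, 0]]}}

```text
time: 4.53
tcp_pos: [0.5761, -0.1046, 0.1091]
ee_rot: [[-0.317, 0.948, 0.001], [0.948, 0.317, -0.0], [-0.0, 0.001, -1.0]]
wrist_force: [-2.3, 0.6, 6.7]
opening: 0.0206
```

Request:
{"op": "play_rows", "data": {"targets": [[0, 0, -0.4, 0, 0, 0, 0], [0, 0, -1, 0, 0, 0, 0], [0, 0, -1, 0, 0, 0, 0], [0, 0, -1.5, 0, 0, 0, 0], [0, 0, -1.5, 0, 0, 0, 0], [0, 0, -1.5, 0, 0, 0, 0], [0, 0, -1.5, 0, 0, 0, 0], [0, 0, -1.5, 0, 0, 0, 0], [0, 0, -0.5, 0, 0, 0, 0], [0, 0, 0, 0, 0, 0, 0], [0, 0, 0, 0, 0, 0, 0]]}}

```text
time: 5.45
tcp_pos: [0.5757, -0.1045, 0.2125]
ee_rot: [[-0.317, 0.948, 0.001], [0.948, 0.317, -0.0], [-0.0, 0.0, -1.0]]
wrist_force: [-0.6, -0.5, -0.7]
opening: 0.0202
```

Run:
```python
from h import *
c=eyes.camera("wrist");s=monitor.observe()
np.savez("w3.npz",**c,tcp=s["tcp_pos"],rot=s["ee_rot"])
print(s["time"],s["tcp_pos"],s["wrist_force"],s["opening"])
P=wcloud(c);T=(P-s["tcp_pos"])@np.array(s["ee_rot"])
# drift in tool frame: points near the axis
for z0 in(-.02,-.01,0,.01,.02,.03,.04,.05,.06,.07,.08,.088):
    m=(np.hypot(T[...,0],T[...,1])<.02)&(abs(T[...,2]-z0)<.004)
    if m.sum()>3:
        q=T[m];print(z0,m.sum(),"x",q[:,0].min().round(4),q[:,0].max().round(4),"y",q[:,1].min().round(4),q[:,1].max().round(4))
cv2.imwrite("pics/w3.png",c["img"])
print("shift to pre-insert",plan(s,[.6117,.0517,.209]))
```

```text
5.5 [ 0.57535144 -0.10440577  0.21180859] [-0.24803268  0.35936406 -1.25827818] 0.020425058548431622
-0.02 708 x 0.0032 0.0121 y -0.0188 0.0189
-0.01 565 x 0.0037 0.0121 y -0.0189 0.0189
0 243 x 0.0035 0.0119 y -0.0126 0.0159
0.01 184 x 0.003 0.0115 y -0.0104 0.0109
0.02 432 x 0.0015 0.0135 y -0.0127 0.0131
0.04 10 x 0.0059 0.0069 y -0.0033 0.0033
0.05 39 x 0.0029 0.0068 y -0.0053 0.0047
0.06 28 x 0.0028 0.0057 y -0.0048 0.0042
0.07 24 x 0.0022 0.0043 y -0.0037 0.0037
0.08 12 x 0.0018 0.0034 y -0.0024 0.0025
0.088 8 x 0.0015 0.0026 y -0.0018 0.0019
shift to pre-insert [13.6526069   8.39696501  0.28013974]
```

View pics/w3.png

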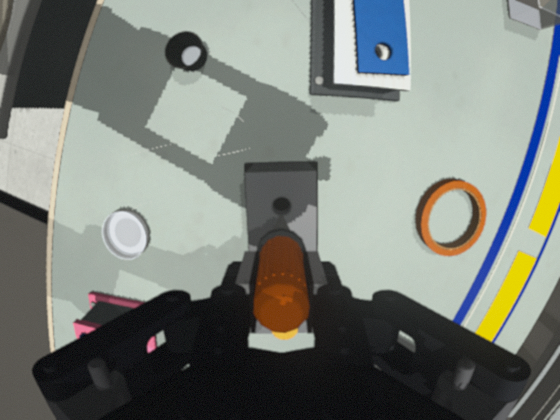

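Picture: drift held upright and coaxial with the tool (tip within 1 mm of the tool axis). The empty stand hole a is at (282,205). Moving over the mount.

Request:
{"op": "play_rows", "data": {"targets": [[0.6, 0.4, 0, 0, 0, 0, 0], [1.4, 0.9, 0, 0, 0, 0, 0], [1.6, 1.0, 0, 0, 0, 0, 0], [1.6, 1.0, 0, 0, 0, 0, 0], [1.6, 1.0, 0, 0, 0, 0, 0], [1.6, 1.0, 0, 0, 0, 0, 0], [1.6, 1.0, 0, 0, 0, 0, 0], [1.6, 1.0, 0, 0, 0, 0, 0], [1.4, 0.8, 0, 0, 0, 0, 0], [0.65, 0.3, 0, 0, 0, 0, 0], [0, 0, 1, 0, 0, 0, 0], [0, 0, 0.8, 0, 0, 0, 0]]}}

```text
time: 6.5
tcp_pos: [0.6118, 0.0517, 0.193]
ee_rot: [[-0.318, 0.948, -0.001], [0.948, 0.318, -0.0], [-0.0, -0.001, -1.0]]
wrist_force: [-0.2, -0.2, -0.8]
opening: 0.0203
```

Request:
{"op": "play_rows", "data": {"targets": [[0, 0, 0, 0, 0, 0, 0], [0, 0, 0, 0, 0, 0, 0]]}}

```text
time: 6.67
tcp_pos: [0.6112, 0.0507, 0.193]
ee_rot: [[-0.316, 0.949, -0.002], [0.949, 0.316, -0.0], [0.0, -0.002, -1.0]]
wrist_force: [0.2, -0.1, -1.5]
opening: 0.0207
```

Run:
```python
from h import *
c=eyes.camera("wrist");s=monitor.observe()
np.savez("w4.npz",**c,tcp=s["tcp_pos"],rot=s["ee_rot"])
print(s["time"],s["tcp_pos"],s["wrist_force"],s["opening"])
P=wcloud(c);z=P[...,2]
T=(P-s["tcp_pos"])@np.array(s["ee_rot"])
m=(z>.068)&(z<.088)&(np.hypot(P[...,0]-.593,P[...,1]-.103)<.115)&(P[...,1]>.0)
q=P[m][:,:2].astype(np.float32);print("deck",cv2.minAreaRect(q),len(q))
hsv=cv2.cvtColor(c["img"],cv2.COLOR_BGR2HSV);b=(cv2.inRange(hsv,(100,120,40),(125,255,255))>0)&m
q=P[b][:,:2].astype(np.float32);print("blue",cv2.minAreaRect(q),len(q))
m=(np.hypot(T[...,0],T[...,1])<.012)&(T[...,2]>.075)&(T[...,2]<.096);v,u=np.argwhere(m).mean(0);print("tip px",u,v,T[m][:,2].max())
cv2.imwrite("pics/w4.png",cv2.resize(c["img"][120:330,180:380],None,fx=2.8,fy=2.8,interpolation=cv2.INTER_CUBIC))
print("to lens mid",plan(s,[.6117,.0517,.15]),"to deck",plan(s,[.6089,.0508,.15]))
```

```text
6.7167 [0.61171415 0.05071643 0.19364967] [0.4925826  0.22369036 0.00396703] 0.019989958540419635
deck ((0.5925593972206116, 0.10353896021842957), (0.07094679027795792, 0.17252469062805176), 17.103748321533203) 15402
blue ((0.5956017971038818, 0.10417459905147552), (0.044655490666627884, 0.14883339405059814), 20.49165153503418) 7733
tip px 280.5 217.27272727272728 0.09214499895790389
to lens mid [0.09323858 0.03527392 4.36493703] to deck [ 0.09637459 -0.25881795  4.36530942]
```

View pics/w4.png

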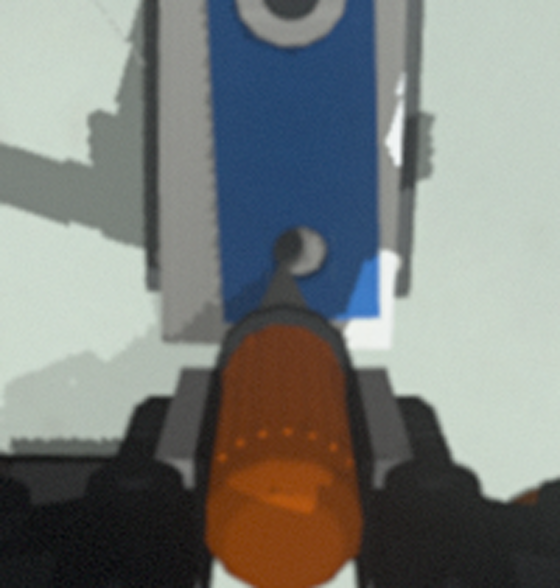

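Run:
```python
from h import *
c=dict(np.load("w4.npz"))
g=c["img"][195:225,270:310].max(2);print(g[2:26,4:34:1])
for h in(.075,.084):print(fcast(c,283.6,208.2,h),fcast(c,288,209,h))
```

```text
[[110 109 109 106 110 111 109 110 113 109 111 112 109 111 110 112 108 111
  110 111 108 113 111 109 109 112 112 110 109 111]
 [108 108 109 107 111 110 111 109 109 109 110 111 109 109 110 111 110 109
  109 108 111 109 109 111 109 107 110 109 111 112]
 [107 106 110 110 108 107 107 107 110 110 108 108 108 106 107 107 109 110
  111 110 113 111 110 110 110 113 111 111 110 112]
 [109 106 110 108 109 108 107 108 106 101  98  96  96  99 102 101 104 106
  107 110 112 110 111 111 109 112 114 111 110 111]
 [102 102 105 108 108 108 105 100  92  87  84  82  85  93  96 102  98  96
  101 107 110 110 109 114 110 111 111 113 109 111]
 [105 106 108 106 109 105  95  89  78  69  67  66  78  90 102 102  99  96
  101 101 104 108 109 111 113 113 111 110 113 112]
 [105 109 109 108 104  95  85  71  60  56  57  56  68  88 106 114 109 103
  104 100  98 105 107 111 109 109 110 110 110 112]
 [108 106 106 106  98  85  66  54  53  54  53  54  62  84 106 119 119 121
  122 110 103 102 108 110 114 112 109 112 113 112]
 [107 106 107 101  85  69  58  54  53  55  53  53  58  73 100 122 125 132
  133 127 109 100 101 104 
[... 1340 characters left out ...]
 112 104
   89  86  84  94 103 109 109 113 113 111 112 112]
 [ 91  92  90  81  73  68  64  71  73  82  98 109 112 111 106  98  89  81
   79  82  96 101 108 112 110 112 112 113 113 114]
 [ 90  90  84  80  70  66  68  70  70  72  78  83  90  86  82  81  77  81
   87  97 101 107 112 109 111 109 110 114 112 111]
 [ 90  89  83  72  68  69  68  70  68  70  71  75  80  79  78  84  87  97
  103 103 108 111 111 110 113 111 111 111 111 111]
 [ 89  88  78  68  66  68  67  70  73  68  71  79  86  91  94  98 100 103
  103 109 110 110 111 110 111 112 112 112 112 112]]
[0.61281283 0.05184659 0.075     ] [0.61646973 0.05235041 0.075     ]
[0.6120502  0.05394957 0.084     ] [0.61558051 0.05443595 0.084     ]
```

Request:
{"op": "play_rows", "data": {"targets": [[0.12, 0.03, 0.4, 0, 0, 0, 0], [0, 0, 0.5, 0, 0, 0, 0], [0, 0, 0.5, 0, 0, 0, 0], [0, 0, 0.4, 0, 0, 0, 0], [0, 0, 0.4, 0, 0, 0, 0], [0, 0, 0.4, 0, 0, 0, 0], [0, 0, 0.4, 0, 0, 0, 0], [0, 0, 0.0, 0, 0, 0, 0]]}}

```text
time: 7.38
tcp_pos: [0.6116, 0.0528, 0.1633]
ee_rot: [[-0.317, 0.948, -0.001], [0.948, 0.317, -0.0], [0.0, -0.001, -1.0]]
wrist_force: [-0.4, -0.9, -1.0]
opening: 0.0206
```

Request:
{"op": "play_rows", "data": {"targets": [[0, -0.07, 0.4, 0, 0, 0, 0], [-0.03, -0.07, 0.4, 0, 0, 0, 0], [-0.03, -0.07, 0.4, 0, 0, 0, 0], [0, -0.06, 0.4, 0, 0, 0, 0], [0, 0, 0.4, 0, 0, 0, 0], [0, 0, 0, 0, 0, 0, 0]]}}

```text
time: 7.88
tcp_pos: [0.6105, 0.0515, 0.1439]
ee_rot: [[-0.317, 0.948, 0.002], [0.948, 0.317, 0.0], [-0.0, 0.002, -1.0]]
wrist_force: [4.6, 0.8, -1.3]
opening: 0.0203
```

Request:
{"op": "play_rows", "data": {"targets": [[0, 0, 0.3, 0, 0, 0, 0], [0, 0, 0.3, 0, 0, 0, 0], [0, 0, 0.3, 0, 0, 0, 0], [0, 0, 0.3, 0, 0, 0, 0], [0, 0, 0.3, 0, 0, 0, 0], [0, 0, 0, 0, 0, 0, 0]]}}

```text
time: 8.38
tcp_pos: [0.6093, 0.0512, 0.1284]
ee_rot: [[-0.317, 0.948, -0.001], [0.948, 0.317, -0.0], [-0.0, -0.001, -1.0]]
wrist_force: [5.0, -0.7, -1.6]
opening: 0.0208
```

Request:
{"op": "play_rows", "data": {"targets": [[0, 0, 0.3, 0, 0, 0, 0], [0, 0, 0.3, 0, 0, 0, 0], [0, 0, 0.3, 0, 0, 0, 0], [0, 0, 0.3, 0, 0, 0, 0], [0, 0, 0.3, 0, 0, 0, 0], [0, 0, 0, 0, 0, 0, 0]]}}

```text
time: 8.88
tcp_pos: [0.6094, 0.0513, 0.1135]
ee_rot: [[-0.317, 0.948, -0.001], [0.948, 0.317, -0.0], [0.0, -0.001, -1.0]]
wrist_force: [5.1, -1.0, -3.4]
opening: 0.0205
```

Request:
{"op": "play_rows", "data": {"targets": [[0, 0, 0.2, 0, 0, 0, 0], [0, 0, 0.2, 0, 0, 0, 0], [0, 0, 0.15, 0, 0, 0, 0], [0, 0, 0.1, 0, 0, 0, 0], [0, 0, 0.1, 0, 0, 0, 0], [0, 0, 0, 0, 0, 0, 0], [0, 0, 0, 0, 0, 0, 0]]}}

```text
time: 9.47
tcp_pos: [0.6095, 0.0513, 0.107]
ee_rot: [[-0.317, 0.948, -0.0], [0.948, 0.317, -0.0], [-0.0, -0.0, -1.0]]
wrist_force: [1.8, -2.2, 4.1]
opening: 0.0204
```

Request:
{"op": "play_rows", "data": {"targets": [[0, 0, 0.1, 0, 0, 0, 0], [0, 0, 0.05, 0, 0, 0, 0], [0, 0, 0, 0, 0, 0, 0], [0, 0, 0, 0, 0, 0, 0]]}}

```text
time: 9.8
tcp_pos: [0.6097, 0.0513, 0.1068]
ee_rot: [[-0.317, 0.948, 0.0], [0.948, 0.317, -0.0], [-0.0, 0.0, -1.0]]
wrist_force: [-3.3, -3.6, 17.6]
opening: 0.0205
```

Run:
```python
from h import *
c=eyes.camera("wrist");s=monitor.observe()
print(s["time"],s["tcp_pos"],s["wrist_force"])
P=wcloud(c);z=P[...,2]
m=(z>.068)&(z<.088)&(np.hypot(P[...,0]-.593,P[...,1]-.103)<.115)&(P[...,1]>.0)
print("deck",cv2.minAreaRect(P[m][:,:2].astype(np.float32)))
hsv=cv2.cvtColor(c["img"],cv2.COLOR_BGR2HSV);b=(cv2.inRange(hsv,(100,120,40),(125,255,255))>0)&m
print("blue",cv2.minAreaRect(P[b][:,:2].astype(np.float32)))
T=(P-s["tcp_pos"])@np.array(s["ee_rot"]);k=(np.hypot(T[...,0],T[...,1])<.016)&(T[...,2]>.012)&(T[...,2]<.03);print("collar z",np.percentile(P[k][:,2],[2,20,50,80]) if k.sum() else 0)
cv2.imwrite("pics/w5.png",c["img"])
```

```text
9.85 [0.60963973 0.05131216 0.10685823] [-3.20276755 -2.46966109 16.86304457]
deck ((0.591441810131073, 0.10686346143484116), (0.07068068534135818, 0.16533052921295166), 17.192668914794922)
blue ((0.5910601615905762, 0.11036631464958191), (0.045388828963041306, 0.13473494350910187), 17.770143508911133)
collar z [0.08228568 0.08320989 0.08589922 0.08849397]
```

View pics/w5.png

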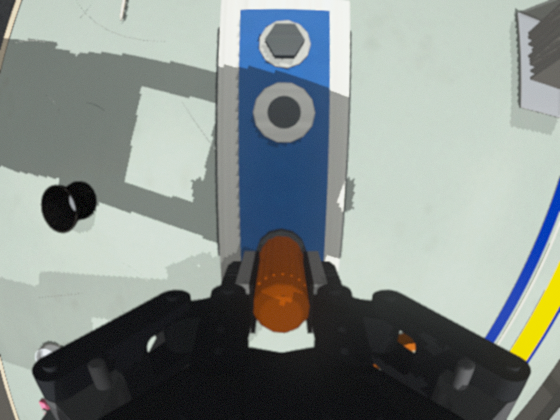

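Drift is home: the collar seats at TCP z = 0.107 with 17 N, and the plate is in line within about 0.6° (~1 mm at the hole). Now pulling it out.

Request:
{"op": "play_rows", "data": {"targets": [[0, 0, -0.3, 0, 0, 0, 0], [0, 0, -0.5, 0, 0, 0, 0], [0, 0, -0.7, 0, 0, 0, 0], [0, 0, -0.8, 0, 0, 0, 0], [0, 0, -1, 0, 0, 0, 0], [0, 0, -1, 0, 0, 0, 0], [0, 0, -1.2, 0, 0, 0, 0], [0, 0, -1.5, 0, 0, 0, 0], [0, 0, -1.5, 0, 0, 0, 0], [0, 0, -1.5, 0, 0, 0, 0], [0, 0, -0.6, 0, 0, 0, 0], [0, 0, 0, 0, 0, 0, 0]]}}

```text
time: 10.85
tcp_pos: [0.6104, 0.0516, 0.2135]
ee_rot: [[-0.317, 0.948, 0.003], [0.948, 0.317, 0.0], [-0.0, 0.003, -1.0]]
wrist_force: [0.6, -0.3, -1.1]
opening: 0.0204
```

Run:
```python
from h import *
c=dict(np.load("w3.npz"));m=c["img"].max(2)[190:222,268:298];P=wcloud(c)
b=(m<52);v,u=np.argwhere(b).mean(0);print("hole px",u+268,v+190,b.sum(),"cast",fcast(c,u+268,v+190,.086))
s=monitor.observe();print(s["tcp_pos"],s["wrist_force"],s["opening"])
print(plan(s,[.5755,-.1043,.21]))
```

```text
hole px 281.19354838709677 204.2311827956989 186 cast [ 0.57533552 -0.1026203   0.086     ]
[0.61036509 0.05159884 0.21350493] [ 0.63669734 -0.31737428 -1.06594955] 0.020379594831182415
[-13.68007831  -8.25022945   0.33503515]
```

Request:
{"op": "play_rows", "data": {"targets": [[-0.65, -0.35, 0, 0, 0, 0, 0], [-1.5, -0.9, 0, 0, 0, 0, 0], [-1.6, -1.0, 0, 0, 0, 0, 0], [-1.6, -1.0, 0, 0, 0, 0, 0], [-1.6, -1.0, 0, 0, 0, 0, 0], [-1.6, -1.0, 0, 0, 0, 0, 0], [-1.6, -1.0, 0, 0, 0, 0, 0], [-1.6, -0.9, 0, 0, 0, 0, 0], [-1.3, -0.8, 0, 0, 0, 0, 0], [-0.6, -0.3, 0, 0, 0, 0, 0], [0, 0, 0.3, 0, 0, 0, 0], [0, 0, 0, 0, 0, 0, 0]]}}

```text
time: 11.85
tcp_pos: [0.5741, -0.1041, 0.2072]
ee_rot: [[-0.316, 0.949, -0.002], [0.949, 0.316, 0.001], [0.001, -0.001, -1.0]]
wrist_force: [0.2, -0.2, -1.0]
opening: 0.0206
```

Request:
{"op": "play_rows", "data": {"targets": [[0, 0, 0, 0, 0, 0, 0], [0, 0, 0, 0, 0, 0, 0]]}}

```text
time: 12.02
tcp_pos: [0.5747, -0.1034, 0.208]
ee_rot: [[-0.318, 0.948, -0.001], [0.948, 0.318, 0.0], [0.0, -0.0, -1.0]]
wrist_force: [0.5, 0.8, -0.3]
opening: 0.0202
```

Request:
{"op": "play_rows", "data": {"targets": [[-0.1, 0.06, 0.6, 0, 0, 0, 0], [0, 0, 0.8, 0, 0, 0, 0], [0, 0, 0.8, 0, 0, 0, 0], [0, 0, 0.8, 0, 0, 0, 0], [0, 0, 0.8, 0, 0, 0, 0], [0, 0, 0.8, 0, 0, 0, 0], [0, 0, 0.8, 0, 0, 0, 0], [0, 0, 0.7, 0, 0, 0, 0], [0, 0, 0.7, 0, 0, 0, 0], [0, 0, 0.4, 0, 0, 0, 0], [0, 0, 0, 0, 0, 0, 0]]}}

```text
time: 12.93
tcp_pos: [0.575, -0.1049, 0.1352]
ee_rot: [[-0.317, 0.948, -0.002], [0.948, 0.317, 0.0], [0.001, -0.001, -1.0]]
wrist_force: [-0.3, -0.5, -0.7]
opening: 0.0203
```

Free so far; going down to the collar.

Request:
{"op": "play_rows", "data": {"targets": [[0, 0, 0.4, 0, 0, 0, 0], [0, 0, 0.4, 0, 0, 0, 0], [0, 0, 0.4, 0, 0, 0, 0], [0, 0, 0.4, 0, 0, 0, 0], [0, 0, 0.4, 0, 0, 0, 0], [0, 0, 0.3, 0, 0, 0, 0], [0, 0, 0.2, 0, 0, 0, 0], [0, 0, 0.1, 0, 0, 0, 0], [0, 0, 0, 0, 0, 0, 0]]}}

```text
time: 13.68
tcp_pos: [0.5755, -0.1049, 0.11]
ee_rot: [[-0.317, 0.948, -0.0], [0.948, 0.317, 0.0], [0.0, -0.0, -1.0]]
wrist_force: [-0.4, 0.6, -0.5]
opening: 0.0209
```

Request:
{"op": "play_rows", "data": {"targets": [[0, 0, 0.09, 0, 0, 0, 0], [0, 0, 0, 0, 0, 0, 0], [0, 0, 0, 0, 0, 0, 0.4], [0, 0, 0, 0, 0, 0, 0.7], [0, 0, 0, 0, 0, 0, 1], [0, 0, 0, 0, 0, 0, 1], [0, 0, 0, 0, 0, 0, 1], [0, 0, 0, 0, 0, 0, 1], [0, 0, 0, 0, 0, 0, 1], [0, 0, 0, 0, 0, 0, 1]]}}

```text
time: 14.52
tcp_pos: [0.5756, -0.105, 0.1094]
ee_rot: [[-0.317, 0.948, -0.0], [0.948, 0.317, -0.0], [-0.0, -0.0, -1.0]]
wrist_force: [-0.6, 0.0, -0.1]
opening: 0.0854
```

Request:
{"op": "play_rows", "data": {"targets": [[0, 0, -1, 0, 0, 0, 1], [0, 0, -2, 0, 0, 0, 1], [0, 0, -2, 0, 0, 0, 1], [0, 0, -2, 0, 0, 0, 1], [0, 0, -2, 0, 0, 0, 1], [-1.5, 0, 0, 0, 0, 0, 1], [-1.7, 0, 0, 0, 0, 0, 1], [-1.7, 0, 0, 0, 0, 0, 1], [-1.7, 0, 0, 0, 0, 0, 1], [-1.7, 0.1, 0, 0, 0, 0, 1], [-1.5, 0, 0, 0, 0, 0, 1], [0, 0, 0, 0, 0, 0, 1]]}}

```text
time: 15.52
tcp_pos: [0.6084, -0.201, 0.1985]
ee_rot: [[-0.315, 0.949, -0.0], [0.949, 0.315, -0.001], [-0.001, -0.0, -1.0]]
wrist_force: [-0.5, 0.4, 0.3]
opening: 0.0856
```

Run:
```python
from h import *
c=eyes.camera("wrist");s=monitor.observe()
print(s["time"],s["tcp_pos"],s["opening"])
P=wcloud(c);z=P[...,2];x=P[...,0];y=P[...,1]
hsv=cv2.cvtColor(c["img"],cv2.COLOR_BGR2HSV);near=np.hypot(x-.59,y+.15)<.11
def top(lo,hi,zl,zh,n):
    b=(cv2.inRange(hsv,lo,hi)>0)&near&(z>zl)&(z<zh);q=P[b]
    if len(q)<9: print(n,len(q));return
    (cx,cy),r=cv2.minEnclosingCircle(q[:,:2].astype(np.float32));print(n,len(q),q.mean(0).round(4),"circ",round(cx,4),round(cy,4),round(r,4));return cx,cy
top((3,120,50),(17,255,255),.146,.156,"drift")
p=top((18,80,60),(38,255,255),.117,.126,"bolt")
if p:print(plan(s,[*p,.094]))
cv2.imwrite("pics/w6.png",c["img"])
```

```text
15.5667 [ 0.60779902 -0.1995233   0.1984633 ] 0.0852150175871021
drift 894 [ 0.5758 -0.1056  0.1496] circ 0.5759 -0.1051 0.0106
bolt 840 [ 0.6093 -0.1976  0.1212] circ 0.6097 -0.1983 0.0123
[ 0.05238714  0.22706578 10.44617548]
```

View pics/w6.png

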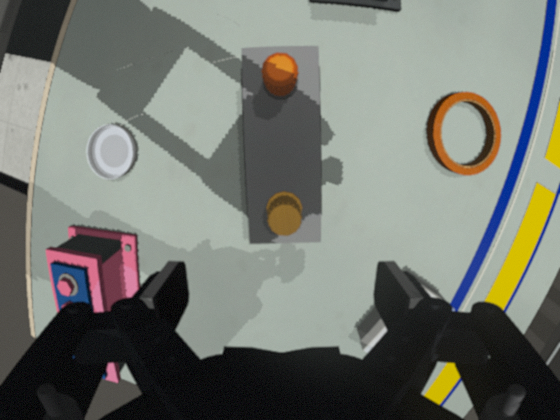

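Request:
{"op": "play_rows", "data": {"targets": [[0.03, 0.21, 1, 0, 0, 0, 1], [0, 0, 1.8, 0, 0, 0, 1], [0, 0, 1.8, 0, 0, 0, 1], [0, 0, 1.8, 0, 0, 0, 1], [0, 0, 1.8, 0, 0, 0, 1], [0, 0, 1.4, 0, 0, 0, 1], [0, 0, 0.8, 0, 0, 0, 1], [0, 0, 0, 0, 0, 0, 0.6], [0, 0, 0, 0, 0, 0, 0.2], [0, 0, 0, 0, 0, 0, 0.1], [0, 0, 0, 0, 0, 0, 0], [0, 0, 0, 0, 0, 0, 0]]}}

```text
time: 16.57
tcp_pos: [0.6101, -0.1968, 0.0964]
ee_rot: [[-0.317, 0.948, 0.002], [0.948, 0.317, -0.0], [-0.001, 0.001, -1.0]]
wrist_force: [0.2, -0.7, 0.4]
opening: 0.0253
```

Request:
{"op": "play_rows", "data": {"targets": [[0, 0, 0, 0, 0, 0, 0], [0, 0, 0, 0, 0, 0, 0], [0, 0, 0, 0, 0, 0, 0], [0, 0, 0, 0, 0, 0, 0], [0, 0, 0, 0, 0, 0, 0]]}}

```text
time: 16.98
tcp_pos: [0.6102, -0.1968, 0.0966]
ee_rot: [[-0.317, 0.948, 0.002], [0.948, 0.317, -0.0], [-0.001, 0.002, -1.0]]
wrist_force: [-1.0, 0.6, 7.1]
opening: 0.022
```

Request:
{"op": "play_rows", "data": {"targets": [[0, 0, -0.4, 0, 0, 0, 0], [0, 0, -1, 0, 0, 0, 0], [0, 0, -1.4, 0, 0, 0, 0], [0, 0, -1.6, 0, 0, 0, 0], [0, 0, -1.6, 0, 0, 0, 0], [0, 0, -1.6, 0, 0, 0, 0], [0, 0, -1.6, 0, 0, 0, 0], [0, 0, -1.6, 0, 0, 0, 0], [0, 0, -1.4, 0, 0, 0, 0], [0, 0, -0.8, 0, 0, 0, 0], [0, 0, 0, 0, 0, 0, 0]]}}

```text
time: 17.9
tcp_pos: [0.6105, -0.197, 0.2279]
ee_rot: [[-0.317, 0.948, 0.003], [0.948, 0.317, -0.001], [-0.002, 0.003, -1.0]]
wrist_force: [-0.4, 0.3, -1.0]
opening: 0.0222
```

Run:
```python
from h import *
c=eyes.camera("wrist");s=monitor.observe()
print(s["time"],s["tcp_pos"],s["wrist_force"],s["opening"])
P=wcloud(c);T=(P-s["tcp_pos"])@np.array(s["ee_rot"])
for z0 in(-.01,0,.008,.02,.03,.04,.048):
    m=(np.hypot(T[...,0],T[...,1])<.018)&(abs(T[...,2]-z0)<.004)
    if m.sum()>3:
        q=T[m];print(z0,m.sum(),"x",q[:,0].min().round(4),q[:,0].max().round(4),"y",q[:,1].min().round(4),q[:,1].max().round(4))
print(plan(s,[.6091,.051,.215]))
```

```text
17.95 [ 0.60993014 -0.19676188  0.22645162] [-0.21631043  0.1441115  -1.92594958] 0.022106004021620367
-0.01 503 x 0.0027 0.0113 y -0.0146 0.0148
0 238 x 0.0031 0.0108 y -0.0106 0.0113
0.008 397 x 0.0025 0.0126 y -0.0115 0.0124
0.04 61 x -0.0005 0.0037 y -0.005 0.0048
0.048 15 x -0.0007 0.0033 y -0.0044 0.0054
[23.52561883  7.7745527   1.13110174]
```

Request:
{"op": "play_rows", "data": {"targets": [[0.8, 0.25, 0, 0, 0, 0, 0], [1.8, 0.6, 0, 0, 0, 0, 0], [2.4, 0.8, 0, 0, 0, 0, 0], [2.4, 0.8, 0, 0, 0, 0, 0], [2.4, 0.8, 0, 0, 0, 0, 0], [2.4, 0.8, 0, 0, 0, 0, 0], [2.4, 0.8, 0, 0, 0, 0, 0], [2.4, 0.8, 0, 0, 0, 0, 0], [2.4, 0.8, 0, 0, 0, 0, 0], [2.2, 0.7, 0, 0, 0, 0, 0], [1.4, 0.4, 0, 0, 0, 0, 0], [0.65, 0.2, 0, 0, 0, 0, 0]]}}

```text
time: 18.95
tcp_pos: [0.6072, 0.0544, 0.2244]
ee_rot: [[-0.319, 0.948, -0.002], [0.948, 0.319, 0.0], [0.001, -0.002, -1.0]]
wrist_force: [-0.8, -0.2, -1.8]
opening: 0.0225
```

Request:
{"op": "play_rows", "data": {"targets": [[0, 0, 1.5, 0, 0, 0, 0], [0, 0, 2, 0, 0, 0, 0], [0, 0, 2, 0, 0, 0, 0], [0, 0, 1.5, 0, 0, 0, 0], [0, 0, 0.8, 0, 0, 0, 0], [0, 0, 0, 0, 0, 0, 0], [0, 0, 0, 0, 0, 0, 0]]}}

```text
time: 19.53
tcp_pos: [0.608, 0.0519, 0.1473]
ee_rot: [[-0.317, 0.949, -0.001], [0.949, 0.317, -0.0], [0.0, -0.001, -1.0]]
wrist_force: [-0.4, -0.9, -2.0]
opening: 0.0223
```

Run:
```python
from h import *
c=eyes.camera("wrist");s=monitor.observe()
print(s["time"],s["tcp_pos"],s["wrist_force"],s["opening"])
P=wcloud(c);z=P[...,2];T=(P-s["tcp_pos"])@np.array(s["ee_rot"])
for z0 in(.02,.03,.04,.048):
    m=(np.hypot(T[...,0],T[...,1])<.012)&(abs(T[...,2]-z0)<.004)
    if m.sum()>3:
        q=T[m];print(z0,m.sum(),"x",q[:,0].max().round(4),"y",q[:,1].min().round(4),q[:,1].max().round(4))
m=(z>.068)&(z<.088)&(np.hypot(P[...,0]-.593,P[...,1]-.103)<.115)&(P[...,1]>.0)
print("deck",cv2.minAreaRect(P[m][:,:2].astype(np.float32)))
hsv=cv2.cvtColor(c["img"],cv2.COLOR_BGR2HSV);b=(cv2.inRange(hsv,(100,120,40),(125,255,255))>0)&m
print("blue",cv2.minAreaRect(P[b][:,:2].astype(np.float32)))
print(plan(s,[.6091,.051,.15]))
cv2.imwrite("pics/w7.png",cv2.resize(c["img"][150:360,180:380],None,fx=2.8,fy=2.8,interpolation=cv2.INTER_CUBIC))
```

```text
19.5833 [0.60852007 0.05198151 0.14801755] [-0.37977313 -0.58565674 -1.01659932] 0.02201007046123019
0.04 50 x 0.004 y -0.0054 0.0036
0.048 36 x 0.0039 y -0.0061 0.0043
deck ((0.5921168327331543, 0.10597489029169083), (0.07083693891763687, 0.16763146221637726), 17.353160858154297)
blue ((0.5925143957138062, 0.1058451235294342), (0.04478757828474045, 0.14371493458747864), 17.985883712768555)
[-0.11151684  0.02404531 -0.19820165]
```

View pics/w7.png

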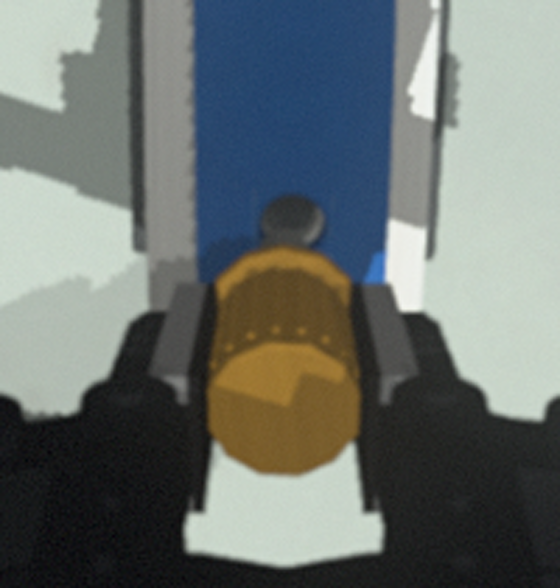

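Request:
{"op": "play_rows", "data": {"targets": [[0.03, 0.06, 0.4, 0, 0, 0, 0], [0, 0, 0.4, 0, 0, 0, 0], [0, 0, 0.4, 0, 0, 0, 0], [0, 0, 0.4, 0, 0, 0, 0], [0, 0, 0.4, 0, 0, 0, 0], [0, 0, 0.4, 0, 0, 0, 0], [0, 0, 0.4, 0, 0, 0, 0], [0, 0, 0, 0, 0, 0, 0]]}}

```text
time: 20.25
tcp_pos: [0.608, 0.0527, 0.1183]
ee_rot: [[-0.317, 0.948, -0.001], [0.948, 0.317, -0.0], [0.0, -0.001, -1.0]]
wrist_force: [-0.0, -1.1, -1.1]
opening: 0.022
```

Request:
{"op": "play_rows", "data": {"targets": [[0, 0, 0.4, 0, 0, 0, 0], [0, 0, 0.4, 0, 0, 0, 0], [0, 0, 0.4, 0, 0, 0, 0], [0, 0, 0.4, 0, 0, 0, 0], [0, 0, 0.4, 0, 0, 0, 0], [0, 0, 0.2, 0, 0, 0, 0], [0, 0, 0.15, 0, 0, 0, 0], [0, 0, 0, 0, 0, 0, 0], [0, 0, 0, 0, 0, 0, 0]]}}

```text
time: 21.0
tcp_pos: [0.6086, 0.0527, 0.0959]
ee_rot: [[-0.317, 0.948, 0.0], [0.948, 0.317, -0.0], [-0.0, -0.0, -1.0]]
wrist_force: [-0.2, -0.2, -1.3]
opening: 0.022
```

Request:
{"op": "play_rows", "data": {"targets": [[0, 0, 0.1, 0, 0, 0, 0], [0, 0, 0.1, 0, 0, 0, 0], [0, 0, 0, 0, 0, 0, 0], [0, 0, 0, 0, 0, 0, 0]]}}

```text
time: 21.33
tcp_pos: [0.6088, 0.0527, 0.0945]
ee_rot: [[-0.317, 0.948, 0.001], [0.948, 0.317, 0.0], [-0.0, 0.001, -1.0]]
wrist_force: [-1.9, 0.3, 4.7]
opening: 0.0223
```

Contact is at the expected height (0.0945). Releasing and backing away.

Request:
{"op": "play_rows", "data": {"targets": [[0, 0, 0, 0, 0, 0, 0.4], [0, 0, 0, 0, 0, 0, 0.7], [0, 0, 0, 0, 0, 0, 1], [0, 0, 0, 0, 0, 0, 1], [0, 0, 0, 0, 0, 0, 1], [0, 0, 0, 0, 0, 0, 1], [0, 0, -0.5, 0, 0, 0, 1], [0, 0, -1.5, 0, 0, 0, 1], [0, 0, -2, 0, 0, 0, 1], [0, 0, -2, 0, 0, 0, 1], [0, 0, -2, 0, 0, 0, 1], [0, 0, -2, 0, 0, 0, 1]]}}

```text
time: 22.33
tcp_pos: [0.6084, 0.0527, 0.1952]
ee_rot: [[-0.317, 0.948, 0.0], [0.948, 0.317, 0.0], [-0.0, 0.0, -1.0]]
wrist_force: [0.3, 0.1, -0.0]
opening: 0.0853
```

Request:
{"op": "play_rows", "data": {"targets": [[-2, 0, -1, 0, 0, 0, 1], [-2, 0, 0, 0, 0, 0, 1], [-2, 0, 0, 0, 0, 0, 1], [0, 0, 0, 0, 0, 0, 1], [0, 0, 0, 0, 0, 0, 1]]}}

```text
time: 22.75
tcp_pos: [0.6276, -0.0049, 0.2041]
ee_rot: [[-0.315, 0.949, 0.0], [0.949, 0.315, 0.0], [0.0, 0.0, -1.0]]
wrist_force: [-0.9, 0.2, -0.1]
opening: 0.0852
```

Run:
```python
from h import *
c=eyes.camera("wrist");s=monitor.observe()
print(s["time"],s["tcp_pos"],s["opening"],s["wrist_force"])
P=wcloud(c);z=P[...,2];x=P[...,0];y=P[...,1]
hsv=cv2.cvtColor(c["img"],cv2.COLOR_BGR2HSV)
near=np.hypot(x-.609,y-.051)<.03
b=near&(z>.114)&(z<.125);q=P[b];print("bolt top",len(q),q.mean(0),np.percentile(q[:,2],[10,50,90]))
b=near&(z>.0855)&(z<.092)&(np.hypot(x-.609,y-.051)<.02);print("flange top",b.sum(),np.median(P[b][:,2]))
t=eyes.camera("top");Q=cloud(t);h=cv2.cvtColor(t["img"],cv2.COLOR_BGR2HSV)
b=(cv2.inRange(h,(3,130,60),(17,255,255))>0)&(abs(Q[...,0]-.575)<.03)&(abs(Q[...,1]+.104)<.03);print("drift",b.sum(),Q[b].mean(0),Q[b][:,2].max())
o=np.zeros((420,800,3),np.uint8);o[:,:400]=c["img"][:,80:480];o[:,400:]=cv2.resize(t["img"][120:330,100:300],(400,420));cv2.imwrite("pics/end.png",o)
```

```text
22.8 [ 0.62731266 -0.00416214  0.20391371] 0.08535273127645474 [-0.15307757 -0.97651954 -0.32293493]
bolt top 885 [0.6092193  0.05144902 0.11914252] [0.11819173 0.11924817 0.12012261]
flange top 100 0.08721318624807614
drift 73 [ 0.57414679 -0.10377016  0.14713053] 0.1551865864885459
```

View pics/end.png

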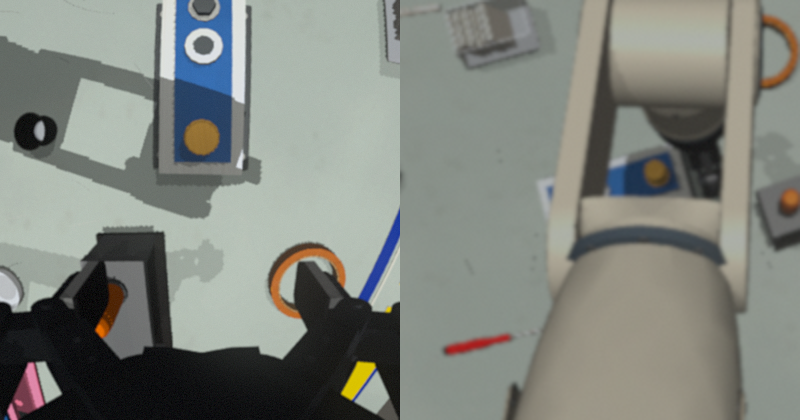

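End picture: bolt at (202,137), seated on the blue plate with its head top at 0.119 m (0.120 expected). The drift is upright in the stand and the fingers are clear of everything.

```bash
python3 -c "
from h import *
print(sign_off())"
```

```text
the job is handed in; nothing more can be done
None
```

I used the drift to lever the two holes into line, put it back upright in the stand, and put the bolt fully home. I handed the job in at about 23 s of the 72 s allowed.

- **Drift:** its collar seated on the swing plate under 17 N of downward force. Sideways force was about 5 N on the way down, and the fingers never touched the plate. Back in its own stand hole, its top measured 0.150 m high, the same as at the start.
- **Bolt:** it went in with almost no resistance and made contact at the expected height. Its head top measured 0.119 m against 0.120 m expected, with the flange on the plate. The gripper ended open and clear.
- **Not exact:** after the drift, the plate was still about 0.6° off line, roughly 1.2 mm at the hole. That is within the 1.5 mm of total play the drift has in the two holes.
- **Bystanders:** the arm touched none of them. I only looked at those still in view (loupe, tape roll, part of the dish, screwdriver) and did not measure their positions again.

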